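# Fetch the ribbon roll from behind the stock and load the unwinder

## Task

The unwinder needs the black ribbon roll that is hemmed in at the back of the wire-backed stand: first clear the label roll, the bottle and the carton off the stand and stand all three in the side tray, only then lift the ribbon roll out and seat it fully down over the unwinder's spindle. After that put the label roll, the bottle and the carton back on the stand, each on the very spot where it stood at the start. Keep everything upright, set things down rather than drop them, and leave the mug, the screwdriver and the empty core undisturbed.

Things in the scene. Friction and masses are not known exactly. Their poses are not given: they have to be found in the camera images.
- ribbon: Black ribbon roll standing on end: a ring of outer diameter 60, 45 tall, with a cardboard core (47 tall) whose bore of diameter 32 runs right through. Origin: centre of its underside, z up along its axis. 120 g. At the start at the back of the stand, with one of the other three to its left, one to its right and one in front (gaps 5 to 25), and the guard behind
- label_roll: Slim off-white paper label roll standing on end, diameter 56, 110 tall, with a cardboard core and a through bore of diameter 25. Origin: centre of its underside, z up. 220 g
- bottle: White plastic bottle, round, diameter 54 up to 96 above its foot, then a shoulder and a grey cap, 119 tall in all. Origin: centre of its underside, z up. 200 g
- carton: Upright brown cardboard carton, 56 along its x, 44 along its y, 114 tall, a paper tape strip on top along x. Origin: centre of its underside, z up. 180 g. At the start its y axis is within 0.1 rad of the stand's y axis
- stand: Fixed low aluminium board, 190 along x, 240 along y, top 8 above the table, a steel wire guard along its back edge (at x = +85, 98 high). Origin: centre of its underside at table height, x points to the guard. The ribbon roll starts near (20, 0) on it, the other three near (-46, 0), (20, 72) and (20, -72) in its axes, in any order
- side_tray: Fixed shallow white plastic tray, open on top, 270 along its x, 140 along its y, rim 18 high, walls and floor 4 thick, to the left or the right of the stand. Origin: centre of its underside, at table height
- unwinder: Fixed unwinder on the other side: a grey motor base 120 x 120 x 42 with a flat aluminium platter of diameter 160, top 50 above the table, and a steel spindle of diameter 14 at its centre, tapering at the tip, that rises 34 above the platter. Origin: at table height under the spindle, z up along the spindle's axis
- mug: White mug, diameter 76, 85 tall, between the robot and the stand; not to be disturbed. Origin: centre of its underside
- screwdriver: Screwdriver, 170 long, lying between the robot and the stand; not to be disturbed. Origin: at its underside, near its middle
- empty_core: Empty cardboard core tube standing on end, diameter 38, 60 tall, between the robot and the stand; not to be disturbed. Origin: centre of its underside

How it is judged:
By the outcome, as a careful person would: the job done as asked, in the order asked, and still so for the second after the job is handed in, with the robot touching nothing.
It also fails if it takes over 139 s, if anything falls off the work surface, if the arm or the gripper's body presses on something with over 40 N, if the wrist force passes 120 N, or if a joint passes its speed limit or range.

## Robot

A 6-joint arm with a two-finger parallel gripper is mounted at the origin on the work surface. World frame = base frame: x ahead of the robot, y to its left, z up, the work surface at z = 0. Lengths are in mm, angles in rad, forces in N, time in s.
With the tool pointing down it reaches from about 350 to 975 mm from the base axis. Payload 7.1 kg.
Tool frame: the origin (TCP) lies between the finger pads; the fingertips stand 17 mm ahead of it and the grasp point (between the pads) lies 2 mm behind it; z points along the fingers, y is the line along which they close (so a half turn about z gives the same grasp; the last joint's range is limited). The gripper opens to 88 mm and grips with 3 to 60 N. Pads are 20 mm wide; open, the fingers measure 115 mm over their backs; the gripper's body (75 mm by 178 mm) begins 61 mm behind the grasp point.
Start: joints at [-1.168, 0.423, 1.63, -0, 1.089, -0.019], TCP at [255.892, -570.197, 239.675] pointing down, gripper open.
Joint ranges: [-3, 3], [-0.9, 2.11], [0.09, 2.58], [-1.31, 4.45], [0.11, 2.69], [-2.54, 2.54]. Speed limits (rad/s): [2.39, 2.39, 3.01, 3.14, 3.14, 3.14].

## Interface

Orientations are given as a rotation vector (axis times angle).
In Python, from workcell import ctrl gives the robot as it stands.
- The arm moves only by the shell command python3 jog.py 'ROWS' [OPENING]. ROWS is a JSON list of rows, 1 to 5 of them, each of 6 numbers: dx, dy, dz in mm, then a rotation vector rx, ry, rz in rad; each row shifts and turns the commanded pose from where the row before left it, along the tool's axes as they then stand; what a row does not reach is not made up. A row lasts 1/12 s, in which the tool goes at most 41.7 mm and 0.125 rad, less where a joint would pass 70% of its speed; a pose out of reach is approached as far as the arm can. OPENING is the finger opening in mm, set as the command begins (- or left out keeps the last). The fingers move at their own pace and stop on an object; the grip force is fixed at half the most. Time passes only in rows, so rows that do not move let the fingers close. It prints the time, the measured TCP pose, the force, the opening and the grip force at its end. Input that does not fit is refused with a message, and nothing moves.
- ctrl.get_obs(): the state, without advancing time (a new reading comes with each control period).
- ctrl.get_image(name): name is "side" or "top" or "wrist"; returns a dict with "img" (480x640x3 uint8, red, green, blue), "fx", "fy", "cx", "cy" (pixels), "k1" (the pictures are not rectified: a ray, as slopes to the right and down, at radius r is drawn at 1 + k1 r^2 times it, then the intrinsics apply), "R" (3x3) and "t" (3): a world point X has camera coordinates R X + t. Camera axes: x right, y down, z forward; pixel columns grow to the right and rows downward; lengths in mm; the calibration is good to about 2 mm. A picture is of the moment at which its call begins. There is no depth.
- ctrl.close_job(): hands the job in; it is judged then, once.
The state is a dict: "t": time; "qpos": joint angles; "qvel": joint speeds; "joint_torque": joint torques, N m; "ee_pos": TCP position; "orientation": TCP orientation; "ft_force": force on the tool from outside, world axes, zero at the start; "moment": the same for the moment, N m; "width": finger opening in mm; "grasp_force": force on a finger pad.
Only numpy, scipy, OpenCV 4.12 (cv2) and the standard library are available. Lean on these libraries where they do the work, as an engineer would, in place of code of your own. Each camera call takes 0.05 s, during which the arm holds its last target. There are 200 camera calls.

## Working session

There is one attempt and no reset: what is moved stays moved. The work goes in short steps, Python scripts to look and compute and a shell command to move; the robot and the scene stay as the last step left them, time stands still between calls to the robot, and variables do not carry over. Pictures are saved under pics/ and viewed, at most 14 in all, crops included, and the job is handed in when it is done.

```bash
ls; mkdir -p pics; python3 - <<'E'
from workcell import ctrl
import cv2
o=ctrl.get_obs(); print(o)
for n in("top","side"):
    d=ctrl.get_image(n); cv2.imwrite(f"pics/{n}0.png",d["img"][:,:,::-1]); print(n,{k:v for k,v in d.items() if k!="img"})
E
```

```text
jog.py
pics
workcell.py
{'t': 0.0, 'qpos': array([-1.16801871e+00,  4.23836299e-01,  1.63070648e+00,  6.85297339e-06,
        1.08860574e+00, -1.90440140e-02]), 'qvel': array([-0.00026873, -0.00070185, -0.00142484, -0.00024376,  0.00030915,
        0.0006067 ]), 'joint_torque': array([-2.43969371e-04, -5.44638133e+01, -2.73663890e+01,  6.43444830e-02,
        2.28288292e-02, -1.18322064e-04]), 'ee_pos': array([ 255.67597466, -569.7144402 ,  238.89804608]), 'orientation': array([-3.07048338e+00, -6.57369493e-01,  4.56460995e-04]), 'ft_force': array([-0.04227219,  0.51220153,  0.0526144 ]), 'moment': array([-0.01197937,  0.00383766,  0.01977132]), 'grasp_force': 0.0, 'width': 87.66413789082927}
top {'fx': 476.6473294961987, 'fy': 476.6473294961987, 'cx': 326.22951949171414, 'cy': 238.0775592012129, 'k1': -0.07226085230653166, 'R': array([[-0.03949334, -0.99921871,  0.00150138],
       [-0.97715056,  0.03830698, -0.20906785],
       [ 0.20884699, -0.00972386, -0.97789998]]), 't': array([ 17.84528691, 523.63035532, 725.88984975])}
side {'fx': 555.5609282299044, 'fy': 555.5609282299044, 'cx': 318.51387742228167, 'cy': 234.78835009641392, 'k1': 0.021813002978294273, 'R': array([[ 0.99356992, -0.11309183, -0.00538963],
       [-0.08534835, -0.71685129, -0.69198258],
       [ 0.07439401,  0.68799308, -0.72189408]]), 't': array([-528.98173201,   68.37604025,  915.90064833])}
```
View pics/top0.png

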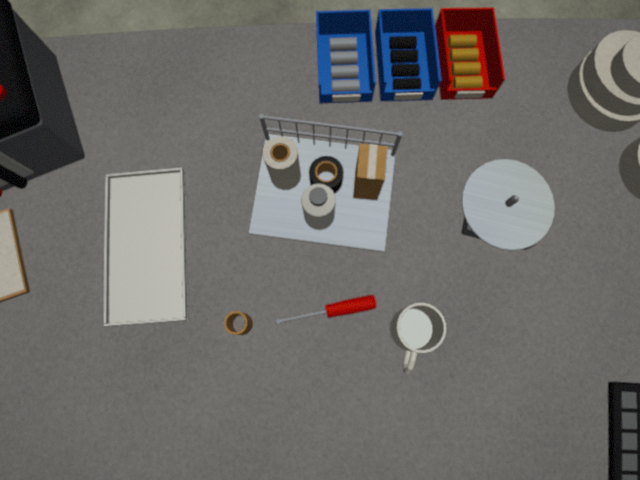

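View pics/side0.png

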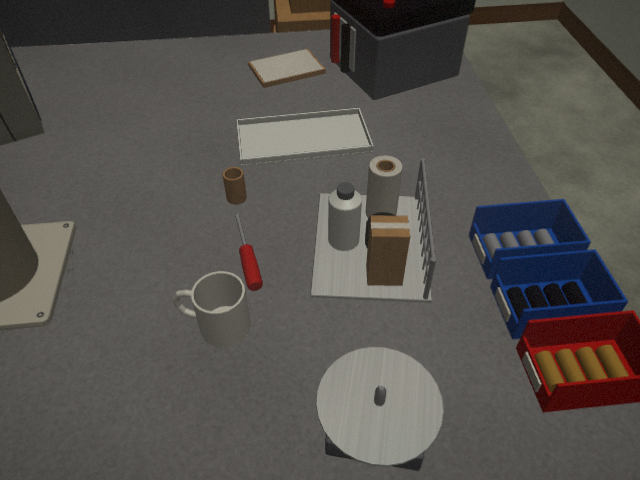

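The top view shows, on the stand, the label roll at left (281,153), the ribbon at (326,174), the bottle with its cap at (318,195) and the carton at right (371,160). The tray is at left, with corners (105,172), (183,170), (185,320) and (105,325). The unwinder is at right, with its spindle at about (512,200). The side view agrees: bottle (345,190), label roll (385,165), carton (389,222), spindle (380,390). I'll enlarge both views to get precise pixels.

```bash
cat > h.py <<'E'
import numpy as np, cv2
from workcell import ctrl
def ray(d,p):
    K=np.array([[d["fx"],0,d["cx"]],[0,d["fy"],d["cy"]],[0,0,1]])
    u=cv2.undistortPoints(np.array([[p]],float),K,np.array([d["k1"],0,0,0,0]))[0,0]
    v=d["R"].T@np.array([u[0],u[1],1]); return -d["R"].T@d["t"],v/np.linalg.norm(v)
def plane(d,p,z):
    c,v=ray(d,p); return c+v*(z-c[2])/v[2]
def tri(da,pa,db,pb):
    A=np.zeros((3,3));b=np.zeros(3);L=[ray(da,pa),ray(db,pb)]
    for c,v in L:
        M=np.eye(3)-np.outer(v,v);A+=M;b+=M@c
    X=np.linalg.solve(A,b); return X,max(np.linalg.norm((np.eye(3)-np.outer(v,v))@(X-c)) for c,v in L)
def proj(d,X):
    x=d["R"]@np.asarray(X,float)+d["t"];s=x[:2]/x[2];s=s*(1+d["k1"]*(s@s));return np.array([d["fx"]*s[0]+d["cx"],d["fy"]*s[1]+d["cy"]])
def crop(d,name,x0,y0,x1,y1,s):
    im=cv2.resize(d["img"][y0:y1,x0:x1,::-1],None,fx=s,fy=s,interpolation=cv2.INTER_CUBIC)
    for i in range(x0-x0%20+20,x1,20): cv2.line(im,((i-x0)*s,0),((i-x0)*s,8),(0,255,255),1);cv2.putText(im,str(i),((i-x0)*s,20),0,.4,(0,255,255),1)
    for i in range(y0-y0%20+20,y1,20): cv2.line(im,(0,(i-y0)*s),(8,(i-y0)*s),(0,255,255),1);cv2.putText(im,str(i),(10,(i-y0)*s+4),0,.4,(0,255,255),1)
    cv2.imwrite(f"pics/{name}.png",im)
E
python3 - <<'E'
from h import *
import pickle
T=ctrl.get_image("top");S=ctrl.get_image("side");pickle.dump((T,S),open("v0.pkl","wb"))
crop(T,"tc0",245,112,405,252,4);crop(S,"sc0",305,150,445,300,4)
print(-T["R"].T@T["t"],-S["R"].T@S["t"])
E
```

```text
[360.77055123   4.83109789 819.29515262] [ 463.27859658 -640.9413643   705.64726512]
```

View pics/tc0.png

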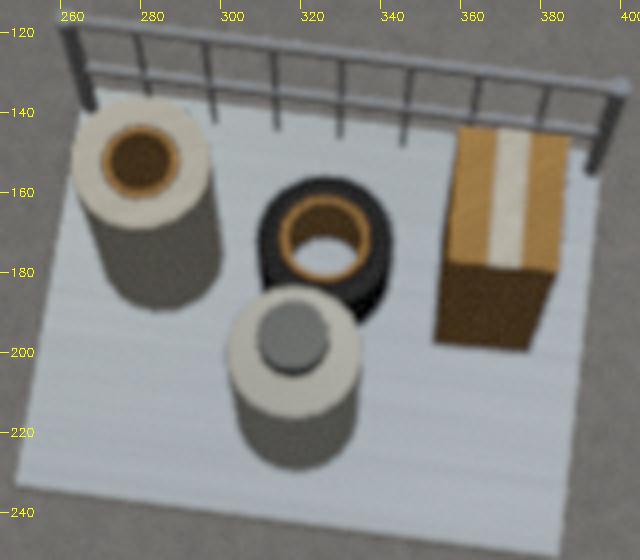

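View pics/sc0.png

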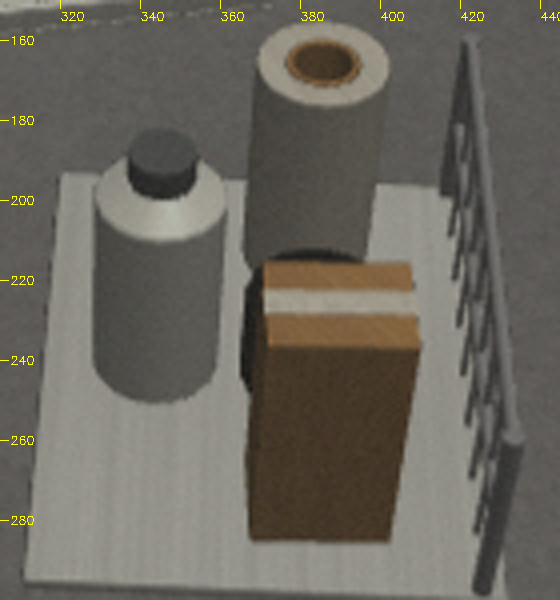

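Corner pixels from the crops:
- **Label roll bore:** top (280.3,152.3), side (386,165.8).
- **Bottle cap centre:** top (318.3,195.5), side (345.8,187.3).
- **Ribbon core rim:** top (326,171.5). It's hidden in the side view.
- **Carton top centre:** top (372,162), side (390,226.3).
- **Stand front corners:** top (249,233) and (384.5,251).

```bash
python3 - <<'E'
from h import *
import pickle
np.set_printoptions(precision=1,suppress=True)
T,S=pickle.load(open("v0.pkl","rb"))
t=lambda x,y:(245+x/4,112+y/4); s=lambda x,y:(305+x/4,150+y/4)
for n,a,b in [("label",t(141,162),s(323.5,63.5)),("cap",t(293,334),s(163,149)),("carton",t(508,200),s(340.5,305)),("standFL",t(16,485),s(60,172)),("standFR",t(558,556),s(24,582))]:
    X,e=tri(T,a,S,b);print(n,X,"err",round(e,1))
for n,p,z in [("label",t(141,162),118),("cap",t(293,334),127),("carton",t(508,200),122),("ribbon",t(324,238),55),("FL",t(16,485),8),("FR",t(558,556),8)]: print(n,z,plane(T,p,z))
for n,p,z in [("label",s(323.5,63.5),118),("cap",s(163,149),127),("carton",s(340.5,305),122)]: print("side",n,plane(S,p,z))
print("carton cornersT",[plane(T,t(*p),122)[:2] for p in [(460,128),(570,136),(556,271),(447,264)]])
print("carton cornersS",[plane(S,s(*p),122)[:2] for p in [(263,262),(411,264),(421,348),(267,347)]])
# bright blobs
for nm,d,boxes in [("top",T,{"plat":(455,150,565,255,50),"tray":(95,160,195,335,18)}),("side",S,{"plat":(305,340,455,470,50),"tray":(225,100,380,170,18)})]:
    hsv=cv2.cvtColor(d["img"],cv2.COLOR_RGB2HSV)
    for k,(x0,y0,x1,y1,z) in boxes.items():
        m=np.zeros(hsv.shape[:2],np.uint8); thr,mm=cv2.threshold(cv2.cvtColor(d["img"],cv2.COLOR_RGB2GRAY)[y0:y1,x0:x1].copy(),0,255,cv2.THRESH_OTSU); m[y0:y1,x0:x1]=mm
        c=max(cv2.findContours(m,cv2.RETR_EXTERNAL,cv2.CHAIN_APPROX_NONE)[0],key=cv2.contourArea)
        P=np.array([plane(d,q[0]+0.0,z)[:2] for q in c],np.float32)
        print(nm,k,thr,cv2.minEnclosingCircle(P) if k=="plat" else cv2.minAreaRect(P), cv2.fitEllipse(P) if k=="plat" else "")
crop(T,"tc1",460,150,560,250,3);crop(S,"sc1",305,340,455,480,3)
a=cv2.imread("pics/tc1.png");b=cv2.imread("pics/sc1.png");a=cv2.copyMakeBorder(a,0,b.shape[0]-a.shape[0],0,0,0);cv2.imwrite("pics/unw.png",np.hstack([a,b]))
E
```

```text
label [652.3  64.8 116.4] err 1.0
cap [576.    7.5 127.3] err 1.0
carton [629.8 -78.1 119.7] err 1.2
standFL [549.2 131.5   7.6] err 1.1
standFR [ 508.3 -103.6    4.5] err 0.4
label 118 [650.6  64.5 118. ]
cap 127 [575.    7.4 127. ]
carton 122 [627.6 -77.9 122. ]
ribbon 55 [639.2  -6.9  55. ]
FL 8 [547.9 131.3   8. ]
FR 8 [ 507.2 -103.2    8. ]
side label [652.8  63.3 118. ]
side cap [577.1   8.2 127. ]
side carton [630.3 -79.9 122. ]
carton cornersT [array([658.3, -60.9]), array([ 653.4, -103.9]), array([598. , -94.6]), array([602.4, -52.8])]
carton cornersS [array([606. , -54.1]), array([660.9, -61.7]), array([ 654.7, -104.8]), array([599.6, -97.7])]
top plat 138.0 ((573.9637451171875, -314.3473815917969), 79.85417175292969) ((574.0194702148438, -314.290771484375), (157.3921356201172, 158.0132598876953), 115.90544891357422)
top tray 145.0 ((533.8994140625, 314.056640625), (269.9717712402344, 140.10655212402344), 2.530407428741455) 
side plat 115.0 ((574.1726684570312, -314.5744934082031), 79.9385757446289) ((574.03076171875, -314.7123107910156), (157.97276306152344, 158.13748168945312), 175.23898315429688)
side tray 124.0 ((532.0447387695312, 312.65252685546875), (263.1145324707031, 138.21311950683594), 2.3512494564056396)
```

View pics/unw.png

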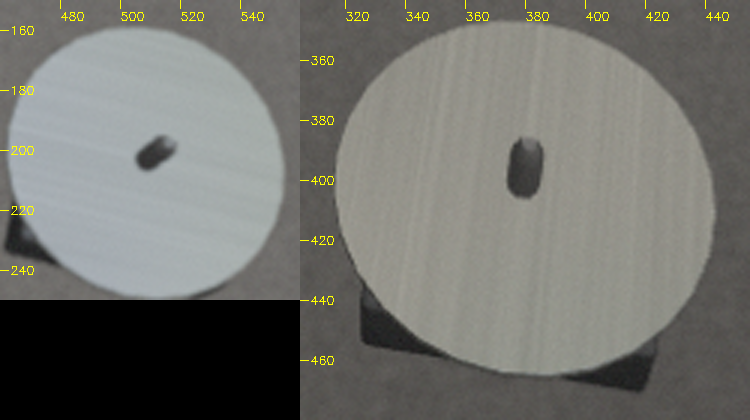

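Scene measured, in world coordinates:

| Item | Position (mm) |
|---|---|
| Bottle | (576,7.7) |
| Label roll | (651.5,64.3) |
| Carton | (629,-78.8) |
| Ribbon | (639,-7) |
| Stand yaw | -0.172 rad |
| Spindle | (574,-314.5) |
| Tray | (533,313.5), yaw 0.042 rad |

The heights triangulate to within about 3 mm of the text: 116, 127 and 120. The crop shows the spindle tip at about (516,197) in the top view and (381,388) in the side view.

Next I turn the tool to the stand's axes and go above the bottle.

```bash
cat > to.py <<'E'
import sys,numpy as np
from scipy.spatial.transform import Rotation as Ro
from workcell import ctrl
o=ctrl.get_obs();R=Ro.from_rotvec(o["orientation"]).as_matrix()
print("t %.1f"%o["t"],"pos",o["ee_pos"].round(1),"yaw %.3f"%np.arctan2(R[1,0],R[0,0]),"w %.1f F %s q"%(o["width"],o["ft_force"].round(1)),o["qpos"].round(2))
a=[float(v) for v in sys.argv[1:]];p=o["ee_pos"]
for i in range(0,len(a),3):
    q=np.array(a[i:i+3]);print("to",q,"tool delta",(R.T@(q-p)).round(1));p=q
E
python3 jog.py '[[0,0,0,0,0,-0.1213],[0,0,0,0,0,-0.1213],[0,0,0,0,0,-0.1213],[0,0,0,0,0,-0.1213],[0,0,0,0,0,-0.1213]]' 88
python3 jog.py '[[0,0,0,0,0,-0.1213],[0,0,0,0,0,-0.1213],[0,0,0,0,0,-0.1213],[0,0,0,0,0,-0.1213],[0,0,0,0,0,-0.1213]]'
python3 jog.py '[[0,0,0,0,0,-0.1213],[0,0,0,0,0,-0.1213],[0,0,0,0,0,-0.1213],[0,0,0,0,0,-0.1213],[0,0,0,0,0,-0.1213]]'
python3 jog.py '[[0,0,0,0,0,-0.1213],[0,0,0,0,0,-0.1213],[0,0,0,0,0,-0.1213],[0,0,0,0,0,-0.1213],[0,0,0,0,0,-0.1213]]'
python3 jog.py '[[0,0,0,0,0,-0.1213],[0,0,0,0,0,0],[0,0,0,0,0,0]]'
python3 to.py 576 7.7 240
```

```text
t: 0.62
ee_pos: [255.8, -570.1, 239.5]
orientation: [-2.73, -1.553, -0.0]
ft_force: [-0.4, -0.1, 0.5]
width: 88.1
grasp_force: 0.0
t: 1.03
ee_pos: [255.8, -570.0, 239.4]
orientation: [-2.142, -2.297, -0.0]
ft_force: [-0.8, -0.2, -0.1]
width: 87.5
grasp_force: 0.0
t: 1.45
ee_pos: [255.8, -570.0, 239.5]
orientation: [-1.358, -2.832, -0.0]
ft_force: [-0.6, -0.6, 0.1]
width: 87.7
grasp_force: 0.0
t: 1.87
ee_pos: [255.8, -570.0, 239.4]
orientation: [-0.45, -3.109, -0.001]
ft_force: [-0.3, -0.4, -0.3]
width: 87.7
grasp_force: 0.0
t: 2.12
ee_pos: [260.7, -567.9, 239.4]
orientation: [-0.283, -3.121, 0.006]
ft_force: [-0.6, -0.2, 0.4]
width: 87.7
grasp_force: 0.0
t 2.1 pos [ 260.7 -567.9  239.4] yaw 2.961 w 87.7 F [-0.6 -0.2  0.4] q [-1.16  0.42  1.63 -0.01  1.09 -2.54]
to [576.    7.7 240. ] tool delta [-206.8  622.9   -5. ]
```

```bash

python3 jog.py '[[-10.8,31.2,0,0,0,0],[-10.8,31.2,0,0,0,0],[-10.8,31.2,0,0,0,0],[-10.8,31.2,0,0,0,0],[-10.8,31.2,0,0,0,0]]' >/dev/null
python3 jog.py '[[-10.8,31.2,0,0,0,0],[-10.8,31.2,0,0,0,0],[-10.8,31.2,0,0,0,0],[-10.8,31.2,0,0,0,0],[-10.8,31.2,0,0,0,0]]' >/dev/null
python3 jog.py '[[-10.8,31.2,0,0,0,0],[-10.8,31.2,0,0,0,0],[-10.8,31.2,0,0,0,0],[-10.8,31.2,0,0,0,0]]' >/dev/null
python3 to.py 576 7.7 180
python3 jog.py '[[-10.8,31.2,0,0,0,0],[-10.8,31.2,0,0,0,0],[-10.8,31.2,0,0,0,0],[0,0,0,0,0,0],[0,0,0,0,0,0]]' >/dev/null
python3 to.py 576 7.7 180
python3 - <<'E'
from h import *
d=ctrl.get_image("wrist");cv2.imwrite("pics/w0.png",d["img"][:,:,::-1])
for n,X in [("label",(651.5,64.3,118)),("cap",(576,7.7,127)),("carton",(629,-78.8,122)),("ribbon",(639.2,-6.9,55))]:print(n,proj(d,X).round(0))
import pickle;pickle.dump(d,open("w0.pkl","wb"))
E
```

```text
t 3.3 pos [ 488.6 -164.4  236.5] yaw 2.961 w 88.0 F [ 1.2 -0.2 -0.8] q [-0.34  0.27  1.87 -0.01  1.01 -1.73]
to [576.    7.7 180. ] tool delta [-55.4 185.3  55.2]
t 3.7 pos [537.2 -78.4 235.5] yaw 2.964 w 88.2 F [-0.2 -0.5 -0.4] q [-0.16  0.31  1.81 -0.01  1.03 -1.55]
to [576.    7.7 180. ] tool delta [-23.3  91.9  54.9]
label [536. 352.]
cap [458. 277.]
carton [341. 362.]
ribbon [421. 314.]
```

View pics/w0.png

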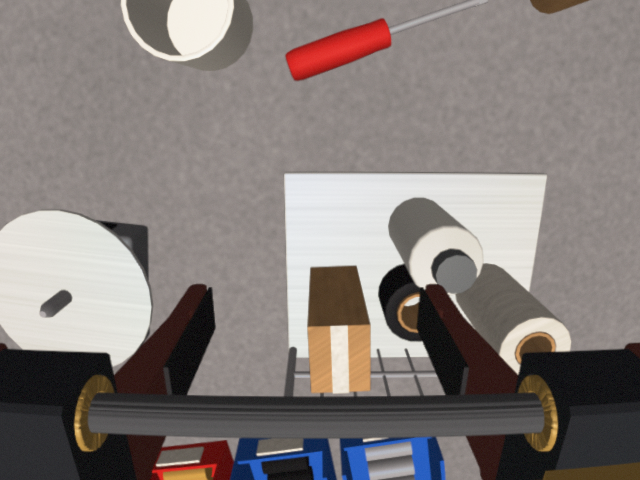

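The wrist view shows the cap at (454,271), the label bore at (536,348), the carton top at (340,358) and the ribbon core at (415,312). All are within a few pixels of my predictions. The wrist limit left a small tilt, so I'll work out the levelling correction.

```bash
cat > lev.py <<'E'
import sys,numpy as np
from scipy.spatial.transform import Rotation as Ro
from workcell import ctrl
o=ctrl.get_obs();R=Ro.from_rotvec(o["orientation"]);y=float(sys.argv[1])
c,s=np.cos(y),np.sin(y);G=np.array([[c,s,0],[s,-c,0],[0,0,-1]])
print("tool rotvec to level",(R.inv()*Ro.from_matrix(G)).as_rotvec().round(4))
E
python3 lev.py 2.9696
python3 - <<'E'
from h import *
import pickle
np.set_printoptions(precision=1,suppress=True)
d=pickle.load(open("w0.pkl","rb"));T,S=pickle.load(open("v0.pkl","rb"))
for n,p,q,z in [("cap",(454.5,272),(318.25,195.5),127),("label",(536,348.5),(280.25,152.5),118),("carton",(340,358),(372,162),122)]:
    print(n,plane(d,p,z),tri(d,p,T,q))
E
```

```text
tool rotvec to level [-0.0052 -0.0078 -0.0074]
cap [571.9   5.5 127. ] (array([577.3,   7.9, 117. ]), np.float64(0.8502164697391414))
label [648.1  64.1 118. ] (array([651.2,  65.3, 114.8]), np.float64(0.8184090946546545))
carton [625.7 -78.7 122. ] (array([630.4, -78.9, 114.9]), np.float64(0.16039026468535897))
```

```bash

python3 jog.py '[[0,0,0,-0.0052,-0.0078,-0.0074],[-7.5,30.3,0,0,0,0],[-7.5,30.3,0,0,0,0],[-7.5,30.3,0,0,0,0],[0,0,0,0,0,0]]' >/dev/null
python3 jog.py '[[0,0,25,0,0,0],[0,0,25,0,0,0],[0,0,0,0,0,0],[0,0,0,0,0,0]]' >/dev/null
python3 lev.py 2.9696; python3 to.py 575 7.3 82
```

```text
tool rotvec to level [-0.0003 -0.0025 -0.0033]
t 4.5 pos [573.4   4.8 184.9] yaw 2.966 w 88.1 F [-0.1  0.6  0.7] q [-0.01  0.42  1.79  0.    0.94 -1.41]
to [575.    7.3  82. ] tool delta [ -1.4   2.8 102.9]
```

```bash

python3 jog.py '[[-1.4,2.8,10,0,-0.0025,-0.003],[0,0,30,0,0,0],[0,0,30,0,0,0],[0,0,25,0,0,0],[0,0,8,0,0,0]]' >/dev/null
python3 jog.py '[[0,0,0,0,0,0],[0,0,0,0,0,0],[0,0,0,0,0,0]]' >/dev/null
python3 to.py 575 7.3 82
python3 jog.py '[[0,0,0,0,0,0],[0,0,0,0,0,0],[0,0,0,0,0,0],[0,0,0,0,0,0],[0,0,0,0,0,0]]' 0 
python3 jog.py '[[0,0,0,0,0,0],[0,0,0,0,0,0],[0,0,0,0,0,0]]' 
python3 lev.py 2.9696;python3 to.py 575 7.3 222 448 310 222 448 310 78
```

```text
t 5.2 pos [578.3   8.5  84.4] yaw 2.971 w 87.7 F [0.4 0.3 0.3] q [-0.01  0.57  1.82 -0.    0.74 -1.41]
to [575.    7.3  82. ] tool delta [ 3.1 -1.7  2.4]
t: 5.58
ee_pos: [577.0, 8.6, 83.0]
orientation: [0.268, 3.127, -0.0]
ft_force: [-0.0, -0.1, -0.1]
width: 58.0
grasp_force: 0.0
t: 5.83
ee_pos: [577.0, 8.6, 82.8]
orientation: [0.268, 3.127, -0.0]
ft_force: [-0.9, -0.7, 3.1]
width: 53.7
grasp_force: 30.0
tool rotvec to level [0.0003 0.0032 0.001 ]
t 5.8 pos [577.    8.6  82.8] yaw 2.971 w 53.7 F [-0.9 -0.7  3.1] q [-0.01  0.57  1.83 -0.    0.74 -1.41]
to [575.    7.3 222. ] tool delta [   1.3   -1.6 -139.2]
to [448. 310. 222.] tool delta [176.7 276.7  -0.5]
to [448. 310.  78.] tool delta [  0.5  -0.  144. ]
```

```bash

python3 jog.py '[[0,0,-10,0,0,0],[0,0,-30,0,0,0],[0,0,-35,0,0,0],[0,0,-35,0,0,0],[0,0,-30,0,0,0]]' >/dev/null
python3 jog.py '[[10,15,0,0,0,0],[20,31,0,0,0,0],[22,34,0,0,0,0],[22,34,0,0,0,0],[22,34,0,0,0,0]]' >/dev/null
python3 jog.py '[[22,34,0,0,0,0],[22,34,0,0,0,0],[20,31,0,0,0,0],[18,28,0,0,0,0],[0,0,0,0,0,0]]' 
python3 jog.py '[[0,0,30,0,0,0],[0,0,40,0,0,0],[0,0,35,0,0,0],[0,0,20,0,0,0],[0,0,0,0,0,0]]' >/dev/null
python3 jog.py '[[0,0,0,0,0,0],[0,0,0,0,0,0],[0,0,0,0,0,0],[0,0,0,0,0,0]]'
python3 lev.py 2.971;python3 to.py 448 310 79
```

```text
t: 7.08
ee_pos: [445.5, 314.3, 222.6]
orientation: [0.262, 3.128, 0.002]
ft_force: [0.7, 0.7, -2.8]
width: 54.2
grasp_force: 30.0
t: 7.83
ee_pos: [449.3, 310.4, 99.0]
orientation: [0.268, 3.125, 0.003]
ft_force: [-0.5, -0.3, -1.3]
width: 53.4
grasp_force: 30.0
tool rotvec to level [ 0.0024  0.0054 -0.0005]
t 7.8 pos [449.3 310.4  99. ] yaw 2.970 w 53.4 F [-0.5 -0.3 -1.3] q [ 0.58  0.51  1.89 -0.    0.73 -0.81]
to [448. 310.  79.] tool delta [ 1.3 -0.7 20. ]
```

```bash

python3 jog.py '[[0,0,6,0.002,0.004,0],[0,0,5,0,0,0],[0,0,4,0,0,0],[0,0,2,0,0,0],[0,0,0,0,0,0]]'
python3 jog.py '[[0,0,1,0,0,0],[0,0,1,0,0,0],[0,0,0,0,0,0],[0,0,0,0,0,0],[0,0,0,0,0,0]]'
python3 jog.py '[[0,0,1,0,0,0],[0,0,0,0,0,0],[0,0,0,0,0,0]]'
```

```text
t: 8.25
ee_pos: [447.8, 309.5, 79.4]
orientation: [-0.268, -3.128, 0.004]
ft_force: [-0.5, 0.2, -2.2]
width: 54.0
grasp_force: 30.0
t: 8.67
ee_pos: [448.3, 309.8, 78.9]
orientation: [-0.268, -3.129, 0.003]
ft_force: [-1.4, -1.7, 5.5]
width: 53.9
grasp_force: 30.0
t: 8.92
ee_pos: [448.4, 309.8, 78.8]
orientation: [-0.268, -3.129, 0.003]
ft_force: [-3.6, -4.1, 15.4]
width: 53.8
grasp_force: 30.0
```

```bash

python3 jog.py '[[0,0,-1,0,0,0],[0,0,0,0,0,0],[0,0,0,0,0,0],[0,0,0,0,0,0],[0,0,0,0,0,0]]' 88
python3 jog.py '[[0,0,-15,0,0,0],[0,0,-30,0,0,0],[0,0,-35,0,0,0],[0,0,-20,0,0,0]]' >/dev/null
python3 jog.py '[[-20,-17.2,0,0,0,0],[-27.7,-23.8,0,0,0,0],[-27.7,-23.8,0,0,0,0],[-27.7,-23.8,0,0,0,0],[-27.7,-23.8,0,0,0,0]]' >/dev/null
python3 jog.py '[[-27.7,-23.8,0,0,0,0],[-27.7,-23.8,0,0,0,0],[-27.7,-23.8,0,0,0,0],[-27.7,-23.8,0,0,0,0],[0,0,0,0,0,0]]' >/dev/null
python3 jog.py '[[0,0,0,0,0,0],[0,0,0,0,0,0],[0,0,0,0,0,0]]' >/dev/null
python3 lev.py 2.9696;python3 to.py 650.8 64.2 85
python3 - <<'E'
from h import *
d=ctrl.get_image("wrist");S=ctrl.get_image("side")
a=cv2.resize(d["img"],(400,300));b=cv2.resize(S["img"],(400,300));cv2.imwrite("pics/w1.png",np.hstack([a,b])[:,:,::-1])
E
```

```text
t: 9.33
ee_pos: [448.3, 309.9, 78.1]
orientation: [-0.268, -3.129, 0.003]
ft_force: [0.7, 0.9, -0.3]
width: 83.4
grasp_force: 0.0
tool rotvec to level [-0.0018 -0.0022  0.0019]
t 10.8 pos [650.1  65.4 178. ] yaw 2.972 w 87.9 F [1.3 0.  0.5] q [ 0.08  0.53  1.6  -0.    1.01 -1.32]
to [650.8  64.2  85. ] tool delta [-1.1 -0.8 93. ]
```

View pics/w1.png

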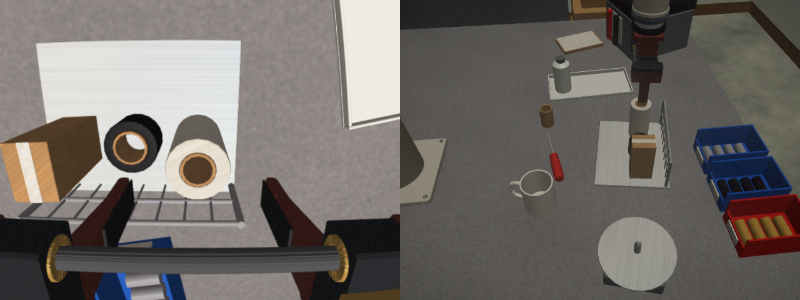

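The bottle stands upright in the tray at (562,75) in the right half. In the wrist half, the label roll is centred between the fingers at (198,170). I'll descend and grip it.

```bash

python3 jog.py '[[-1.1,-0.8,10,-0.0018,-0.0022,0],[0,0,30,0,0,0],[0,0,30,0,0,0],[0,0,18,0,0,0],[0,0,5,0,0,0]]' >/dev/null
python3 jog.py '[[0,0,0,0,0,0],[0,0,0,0,0,0],[0,0,0,0,0,0],[0,0,0,0,0,0]]' 
python3 jog.py '[[0,0,0,0,0,0],[0,0,0,0,0,0],[0,0,0,0,0,0],[0,0,0,0,0,0],[0,0,0,0,0,0]]' 0 >/dev/null
python3 jog.py '[[0,0,0,0,0,0],[0,0,0,0,0,0],[0,0,0,0,0,0],[0,0,0,0,0,0]]' 
python3 lev.py 2.9696;python3 to.py 650.5 64.2 215 618 317 215 618 317 82
```

```text
t: 11.6
ee_pos: [653.2, 63.5, 86.9]
orientation: [0.268, 3.126, 0.001]
ft_force: [-0.4, 0.1, 0.6]
width: 87.9
grasp_force: 0.0
t: 12.35
ee_pos: [652.3, 63.4, 85.5]
orientation: [0.268, 3.129, -0.0]
ft_force: [-0.5, 0.7, 2.5]
width: 56.0
grasp_force: 30.0
tool rotvec to level [0.0001 0.0015 0.001 ]
t 12.3 pos [652.3  63.4  85.5] yaw 2.971 w 56.0 F [-0.5  0.7  2.5] q [ 0.08  0.66  1.64 -0.    0.84 -1.32]
to [650.5  64.2 215. ] tool delta [   1.7    0.5 -129.5]
to [618. 317. 215.] tool delta [ 7.500e+01  2.436e+02 -1.000e-01]
to [618. 317.  82.] tool delta [  0.2  -0.  133. ]
```

```bash

python3 jog.py '[[0,0,-10,0,0,0],[0,0,-30,0,0,0],[0,0,-35,0,0,0],[0,0,-35,0,0,0],[0,0,-20,0,0,0]]' >/dev/null
python3 jog.py '[[5,16,0,0,0,0],[10,32,0,0,0,0],[11,35,0,0,0,0],[11,35,0,0,0,0],[11,35,0,0,0,0]]' >/dev/null
python3 jog.py '[[11,35,0,0,0,0],[10,32,0,0,0,0],[7.7,24,0,0,0,0],[0,0,0,0,0,0],[0,0,0,0,0,0]]' 
python3 jog.py '[[0,0,25,0,0,0],[0,0,35,0,0,0],[0,0,35,0,0,0],[0,0,18,0,0,0],[0,0,0,0,0,0]]' >/dev/null
python3 jog.py '[[0,0,0,0,0,0],[0,0,0,0,0,0],[0,0,0,0,0,0],[0,0,0,0,0,0],[0,0,0,0,0,0]]'
python3 lev.py 2.971;python3 to.py 618 317 81.5
```

```text
t: 13.6
ee_pos: [617.1, 317.9, 215.1]
orientation: [0.264, 3.13, -0.001]
ft_force: [0.0, -1.3, -1.8]
width: 56.0
grasp_force: 30.0
t: 14.43
ee_pos: [618.9, 317.1, 103.9]
orientation: [0.268, 3.127, 0.002]
ft_force: [0.3, -0.2, -0.9]
width: 56.2
grasp_force: 30.0
tool rotvec to level [ 0.0014  0.0033 -0.0005]
t 14.4 pos [618.9 317.1 103.9] yaw 2.971 w 56.2 F [ 0.3 -0.2 -0.9] q [ 0.46  0.68  1.54 -0.    0.92 -0.94]
to [618.  317.   81.5] tool delta [ 0.9 -0.3 22.4]
```

```bash

python3 jog.py '[[0,0,8,0.001,0.003,0],[0,0,7,0,0,0],[0,0,4,0,0,0],[0,0,1,0,0,0],[0,0,0,0,0,0]]'
python3 jog.py '[[0,0,1,0,0,0],[0,0,0.5,0,0,0],[0,0,0.5,0,0,0],[0,0,0,0,0,0],[0,0,0,0,0,0]]'
```

```text
t: 14.85
ee_pos: [617.7, 316.7, 81.6]
orientation: [-0.268, -3.127, 0.002]
ft_force: [-0.1, 0.2, -1.8]
width: 56.3
grasp_force: 30.0
t: 15.27
ee_pos: [618.1, 316.9, 81.3]
orientation: [-0.268, -3.128, 0.001]
ft_force: [-2.8, -0.6, 7.2]
width: 56.5
grasp_force: 30.0
```

```bash

python3 jog.py '[[0,0,-0.5,0,0,0],[0,0,0,0,0,0],[0,0,0,0,0,0],[0,0,0,0,0,0],[0,0,0,0,0,0]]' 88
python3 jog.py '[[0,0,-15,0,0,0],[0,0,-30,0,0,0],[0,0,-35,0,0,0],[0,0,-20,0,0,0]]' >/dev/null
python3 jog.py '[[-4.3,-22.1,0,0,0,-0.034],[-7.3,-36.6,0,0,0,0],[-7.3,-36.6,0,0,0,0],[-7.3,-36.6,0,0,0,0],[-7.3,-36.6,0,0,0,0]]' >/dev/null
python3 jog.py '[[-7.3,-36.6,0,0,0,0],[-7.3,-36.6,0,0,0,0],[-7.3,-36.6,0,0,0,0],[-7.3,-36.6,0,0,0,0],[-7.3,-36.6,0,0,0,0]]' >/dev/null
python3 jog.py '[[-7.3,-36.6,0,0,0,0],[0,0,0,0,0,0],[0,0,0,0,0,0],[0,0,0,0,0,0],[0,0,0,0,0,0]]' >/dev/null
python3 lev.py 3.005;python3 to.py 628.3 -78.6 85
python3 - <<'E'
from h import *
import pickle
d=ctrl.get_image("wrist");S=ctrl.get_image("side");pickle.dump(d,open("w2.pkl","wb"))
a=cv2.resize(d["img"],(400,300));b=cv2.resize(S["img"],(400,300));cv2.imwrite("pics/w2.png",np.hstack([a,b])[:,:,::-1])
E
```

```text
t: 15.68
ee_pos: [618.0, 316.8, 80.5]
orientation: [-0.268, -3.128, 0.001]
ft_force: [0.3, 0.3, -0.3]
width: 85.6
grasp_force: 0.0
tool rotvec to level [-0.0007 -0.0016  0.0006]
t 17.3 pos [641.1 -77.  181.4] yaw 3.006 w 87.9 F [-0.4 -0.1 -0.2] q [-0.14  0.52  1.62 -0.    1.   -1.57]
to [628.3 -78.6  85. ] tool delta [12.3 -3.2 96.4]
```

View pics/w2.png

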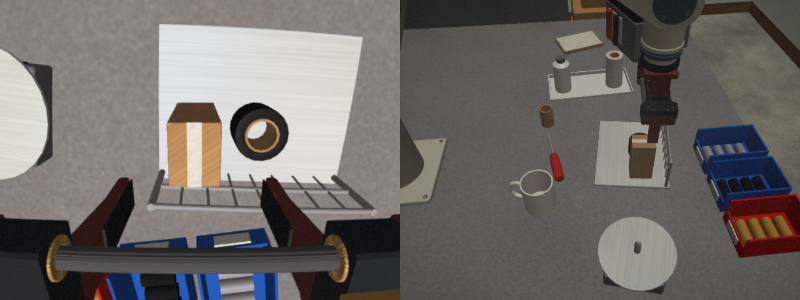

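Both rolls-off items stand upright in the tray. In the wrist half the carton top runs from (167,122) to (222,187) and is square to the picture, so its yaw matches the gripper. Now I grip it.

```bash

python3 jog.py '[[6,-1.6,5,0,-0.001,0],[6.3,-1.6,20,0,0,0],[0,0,35,0,0,0],[0,0,25,0,0,0],[0,0,11,0,0,0]]' >/dev/null
python3 jog.py '[[0,0,0,0,0,0],[0,0,0,0,0,0],[0,0,0,0,0,0],[0,0,0,0,0,0],[0,0,0,0,0,0]]' 
python3 jog.py '[[0,0,0,0,0,0],[0,0,0,0,0,0],[0,0,0,0,0,0],[0,0,0,0,0,0],[0,0,0,0,0,0]]' 0 >/dev/null
python3 jog.py '[[0,0,0,0,0,0],[0,0,0,0,0,0],[0,0,0,0,0,0],[0,0,0,0,0,0],[0,0,0,0,0,0]]' 
python3 lev.py 3.005;python3 to.py 629 -79 215 533 313.5 215
```

```text
t: 18.2
ee_pos: [629.3, -79.8, 86.5]
orientation: [0.215, 3.133, -0.002]
ft_force: [-0.5, 0.4, -0.3]
width: 88.1
grasp_force: 0.0
t: 19.03
ee_pos: [628.3, -79.7, 84.9]
orientation: [-0.215, -3.133, 0.001]
ft_force: [0.4, 1.0, 1.1]
width: 44.0
grasp_force: 30.0
tool rotvec to level [-0.0008 -0.0008 -0.0004]
t 19.0 pos [628.3 -79.7  84.9] yaw 3.005 w 44.0 F [0.4 1.  1.1] q [-0.14  0.63  1.69 -0.    0.82 -1.58]
to [629. -79. 215.] tool delta [  -0.4    0.7 -130.1]
to [533.  313.5 215. ] tool delta [ 1.487e+02  3.757e+02 -2.000e-01]
```

```bash

python3 jog.py '[[0,0,-10,0,0,0],[0,0,-30,0,0,0],[0,0,-35,0,0,0],[0,0,-35,0,0,0],[0,0,-20,0,0,0]]' >/dev/null
python3 jog.py '[[7,17.8,0,0,0,0],[13,33,0,0,0,0],[14,35.5,0,0,0,0],[14,35.5,0,0,0,0],[14,35.5,0,0,0,0]]' >/dev/null
python3 jog.py '[[14,35.5,0,0,0,0],[14,35.5,0,0,0,0],[14,35.5,0,0,0,0],[14,35.5,0,0,0,0],[13,33,0,0,0,0]]' >/dev/null
python3 jog.py '[[11,28,0,0,0,0],[6.3,16.1,0,0,0,0],[0,0,0,0,0,0],[0,0,0,0,0,0],[0,0,0,0,0,0]]' 
python3 jog.py '[[0,0,25,0,0,0],[0,0,35,0,0,0],[0,0,35,0,0,0],[0,0,18,0,0,0],[0,0,0,0,0,0]]' >/dev/null
python3 jog.py '[[0,0,0,0,0,0],[0,0,0,0,0,0],[0,0,0,0,0,0],[0,0,0,0,0,0],[0,0,0,0,0,0]]'
python3 lev.py 3.005;python3 to.py 533 313.5 80.9
```

```text
t: 20.7
ee_pos: [532.9, 312.7, 214.9]
orientation: [-0.215, -3.133, 0.002]
ft_force: [-0.2, -0.9, -2.4]
width: 43.8
grasp_force: 30.0
t: 21.53
ee_pos: [533.6, 313.7, 103.2]
orientation: [0.215, 3.133, 0.001]
ft_force: [0.5, -0.3, -2.2]
width: 43.8
grasp_force: 30.0
tool rotvec to level [ 0.0005  0.0011 -0.0004]
t 21.5 pos [533.6 313.7 103.2] yaw 3.005 w 43.8 F [ 0.5 -0.3 -2.2] q [ 0.51  0.59  1.72 -0.    0.83 -0.92]
to [533.  313.5  80.9] tool delta [ 0.6 -0.3 22.3]
```

```bash

python3 jog.py '[[0,0,8,0,0.001,0],[0,0,7,0,0,0],[0,0,4,0,0,0],[0,0,1.5,0,0,0],[0,0,0,0,0,0]]' >/dev/null
python3 jog.py '[[0,0,1,0,0,0],[0,0,0.5,0,0,0],[0,0,0.5,0,0,0],[0,0,0,0,0,0],[0,0,0,0,0,0]]'
python3 jog.py '[[0,0,-0.5,0,0,0],[0,0,0,0,0,0],[0,0,0,0,0,0],[0,0,0,0,0,0],[0,0,0,0,0,0]]' 88
python3 jog.py '[[0,0,-15,0,0,0.035],[0,0,-30,0,0,0],[0,0,-35,0,0,0],[0,0,-20,0,0,0]]' >/dev/null
python3 jog.py '[[-10,-18.7,0,0,0,0],[-17.5,-32.8,0,0,0,0],[-17.5,-32.8,0,0,0,0],[-17.5,-32.8,0,0,0,0],[-17.5,-32.8,0,0,0,0]]' >/dev/null
python3 jog.py '[[-17.5,-32.8,0,0,0,0],[-17.5,-32.8,0,0,0,0],[-17.5,-32.8,0,0,0,0],[-15,-28,0,0,0,0],[-11.5,-21.4,0,0,0,0]]' >/dev/null
python3 jog.py '[[0,0,0,0,0,0],[0,0,0,0,0,0],[0,0,0,0,0,0],[0,0,0,0,0,0]]' >/dev/null
python3 lev.py 2.9696;python3 to.py 639.2 -6.9 90
python3 - <<'E'
from h import *
import pickle
np.set_printoptions(precision=1,suppress=True)
d=ctrl.get_image("wrist");S=ctrl.get_image("side");pickle.dump((d,S),open("w3.pkl","wb"))
b=cv2.resize(S["img"],(400,300));a=cv2.resize(d["img"],(400,300));cv2.imwrite("pics/w3.png",np.hstack([a,b])[:,:,::-1])
hsv=cv2.cvtColor(d["img"],cv2.COLOR_RGB2HSV);q=proj(d,(639.2,-6.9,55));print("pred",q)
q=q.astype(int)
m=cv2.inRange(hsv,(5,90,60),(25,255,255));M=np.zeros_like(m);M[q[1]-50:q[1]+50,q[0]-50:q[0]+50]=m[q[1]-50:q[1]+50,q[0]-50:q[0]+50]
c=max(cv2.findContours(M,cv2.RETR_EXTERNAL,cv2.CHAIN_APPROX_NONE)[0],key=cv2.contourArea);e=cv2.fitEllipse(c);print(e,plane(d,e[0],55))
E
```

```text
t: 22.37
ee_pos: [532.3, 313.2, 80.9]
orientation: [-0.215, -3.131, 0.002]
ft_force: [-8.6, -5.1, 20.3]
width: 43.7
grasp_force: 30.0
t: 22.78
ee_pos: [532.7, 313.3, 79.3]
orientation: [-0.215, -3.132, 0.002]
ft_force: [0.6, -0.2, -0.4]
width: 73.9
grasp_force: 0.0
tool rotvec to level [-0.0009 -0.0025  0.0011]
t 24.3 pos [638.2  -5.9 179.5] yaw 2.971 w 87.6 F [-0.7  0.3  0.7] q [-0.03  0.51  1.64 -0.    0.99 -1.43]
to [639.2  -6.9  90. ] tool delta [-1.4 -0.8 89.5]
pred [316.5 237.1]
((314.74127197265625, 235.09439086914062), (54.10066223144531, 55.83664321899414), 91.75688171386719) [637.6  -7.8  55. ]
```

View pics/w3.png

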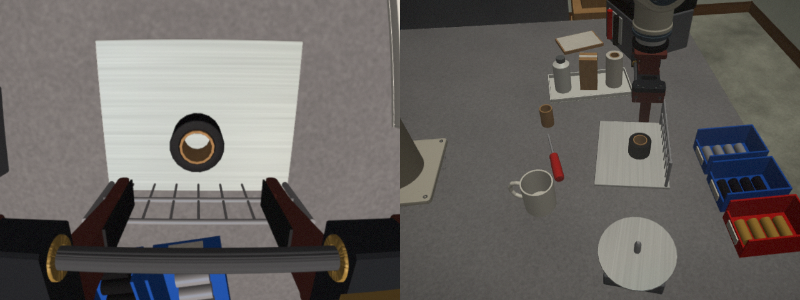

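All three items stand in the tray and the ribbon roll is alone on the stand, with its core at wrist pixel (315,235) → (637.6,-7.8). I check its height with the side view, then grip.

```bash
python3 - <<'E'
from h import *
import pickle
d,S=pickle.load(open("w3.pkl","rb"));T,_=pickle.load(open("v0.pkl","rb"))
q=proj(S,(638.5,-7.3,55)).astype(int);hsv=cv2.cvtColor(S["img"],cv2.COLOR_RGB2HSV)
m=cv2.inRange(hsv,(5,70,40),(25,255,255));M=np.zeros_like(m);M[q[1]-18:q[1]+18,q[0]-18:q[0]+18]=m[q[1]-18:q[1]+18,q[0]-18:q[0]+18]
c=max(cv2.findContours(M,cv2.RETR_EXTERNAL,cv2.CHAIN_APPROX_NONE)[0],key=cv2.contourArea);e=cv2.fitEllipse(c);print(q,e)
print(tri(d,(314.7,235.1),S,e[0]),tri(T,(326,171.5),S,e[0]),tri(T,(516,197.3),S,(380.7,387.7)))
E
python3 jog.py '[[-1,-1,10,0,-0.002,0],[0,0,35,0,0,0],[0,0,35,0,0,0],[0,0,30,0,0,0],[0,0,10,0,0,0]]' >/dev/null
python3 jog.py '[[0,0,10,0,0,0],[0,0,10,0,0,0],[0,0,0,0,0,0],[0,0,0,0,0,0],[0,0,0,0,0,0]]' 
python3 jog.py '[[0,0,0,0,0,0],[0,0,0,0,0,0],[0,0,0,0,0,0]]' 
python3 to.py 638.7 -7.3 36
```

```text
[382 223] ((383.9747619628906, 223.6398162841797), (16.68869400024414, 22.479015350341797), 97.54894256591797)
(array([639.37010869,  -7.88563254,  54.11877793]), np.float64(1.4308794961631826)) (array([640.43295593,  -6.90707529,  53.31720083]), np.float64(0.6190556269469857)) (array([ 573.83995189, -314.42527256,   82.84595467]), np.float64(0.038347834358078356))
t: 25.22
ee_pos: [640.5, -8.4, 41.1]
orientation: [0.27, 3.128, -0.001]
ft_force: [0.2, 0.8, 0.0]
width: 87.7
grasp_force: 0.0
t: 25.47
ee_pos: [640.0, -8.4, 40.6]
orientation: [0.27, 3.128, -0.001]
ft_force: [0.2, 0.6, 0.1]
width: 87.8
grasp_force: 0.0
t 25.5 pos [640.   -8.4  40.6] yaw 2.970 w 87.8 F [0.2 0.6 0.1] q [-0.03  0.71  1.68 -0.    0.75 -1.43]
to [638.7  -7.3  36. ] tool delta [1.4 0.9 4.6]
```

```bash

python3 jog.py '[[0.5,0.9,4.5,0,0,0],[0,0,0,0,0,0],[0,0,0,0,0,0]]' >/dev/null
python3 jog.py '[[0,0,0,0,0,0],[0,0,0,0,0,0],[0,0,0,0,0,0],[0,0,0,0,0,0],[0,0,0,0,0,0]]' 0 >/dev/null
python3 jog.py '[[0,0,0,0,0,0],[0,0,0,0,0,0],[0,0,0,0,0,0],[0,0,0,0,0,0]]' 
python3 jog.py '[[0,0,-10,0,0,0],[0,0,-30,0,0,0],[0,0,-40,0,0,0],[0,0,-40,0,0,0],[0,0,-20,0,0,0]]' >/dev/null
python3 jog.py '[[0.7,-18,0,0,0,0],[1.3,-34,0,0,0,0],[1.4,-37,0,0,0,0],[1.4,-37,0,0,0,0],[1.4,-37,0,0,0,0]]' >/dev/null
python3 jog.py '[[1.4,-37,0,0,0,0],[1.4,-37,0,0,0,0],[1.3,-34,0,0,0,0],[1,-27,0,0,0,0],[0.6,-15.6,0,0,0,0]]' >/dev/null
python3 jog.py '[[0,0,0,0,0,0],[0,0,0,0,0,0],[0,0,0,0,0,0],[0,0,0,0,0,0]]' 
python3 lev.py 2.9696;python3 to.py 574 -314.5 130
python3 - <<'E'
from h import *
import pickle
T=ctrl.get_image("top");W=ctrl.get_image("wrist");S=ctrl.get_image("side");pickle.dump((T,W,S),open("u.pkl","wb"))
crop(S,"u1",280,220,480,470,2);a=cv2.imread("pics/u1.png");b=cv2.resize(W["img"][:,:,::-1],(400,300));b=cv2.copyMakeBorder(b,0,a.shape[0]-300,0,0,0);cv2.imwrite("pics/u2.png",np.hstack([a,b]))
E
```

```text
t: 26.47
ee_pos: [639.2, -7.4, 35.3]
orientation: [0.27, 3.13, -0.002]
ft_force: [1.0, 0.7, 0.5]
width: 59.4
grasp_force: 30.0
t: 28.05
ee_pos: [574.1, -312.6, 175.6]
orientation: [-0.267, -3.13, 0.001]
ft_force: [0.3, -0.3, -1.1]
width: 59.3
grasp_force: 30.0
tool rotvec to level [-0.0006 -0.0001  0.0016]
t 28.1 pos [ 574.1 -312.6  175.6] yaw 2.971 w 59.3 F [ 0.3 -0.3 -1.1] q [-0.52  0.54  1.61 -0.    1.   -1.92]
to [ 574.  -314.5  130. ] tool delta [-0.2 -1.9 45.6]
```

View pics/u2.png

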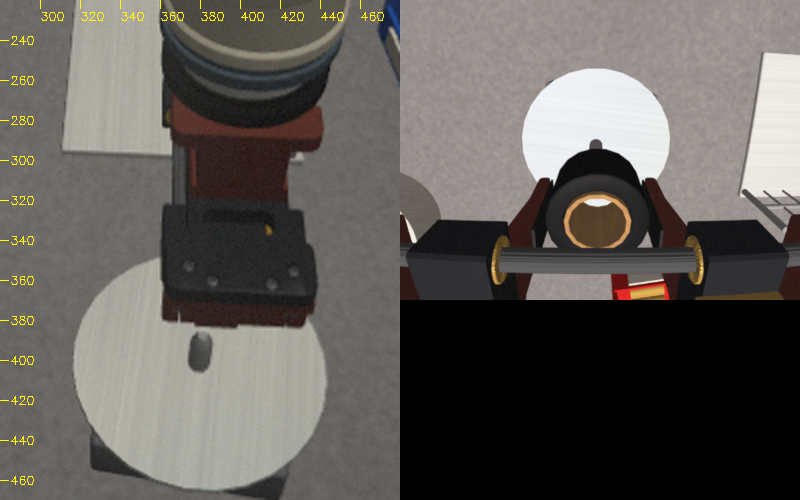

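Side half: the gripper is above the platter and the spindle tip is at about (380,388). Wrist half: the held roll's core rim is at (198,222) of the half-size view, i.e. (316,355) full size. I'll check the in-hand offset.

```bash
python3 - <<'E'
from h import *
import pickle
T,W,S=pickle.load(open("u.pkl","rb"));m=cv2.inRange(cv2.cvtColor(W["img"],cv2.COLOR_RGB2HSV),(5,90,40),(25,255,255));M=np.zeros_like(m);M[300:402,255:375]=m[300:402,255:375]
c=max(cv2.findContours(M,cv2.RETR_EXTERNAL,cv2.CHAIN_APPROX_NONE)[0],key=cv2.contourArea);e=cv2.fitEllipse(c);print(e,plane(W,e[0],195.3),plane(W,(316,355),195.3), proj(W,(574,-314.5,84)))
E
python3 jog.py '[[-0.2,-1.9,15,0,0,0.001],[0,0,20,0,0,0],[0,0,10,0,0,0],[0,0,0,0,0,0],[0,0,0,0,0,0]]' >/dev/null
python3 jog.py '[[0,0,0,0,0,0],[0,0,0,0,0,0],[0,0,0,0,0,0]]' 
python3 to.py 574 -314.5 77.5
```

```text
((315.5120849609375, 352.6000671386719), (93.2092514038086, 109.99280548095703), 89.74384307861328) [ 570.57035318 -313.32074561  195.3       ] [ 571.54937188 -313.31904998  195.3       ] [314.80126726 252.03338775]
t: 28.87
ee_pos: [574.2, -316.4, 131.6]
orientation: [0.271, 3.128, -0.003]
ft_force: [-0.0, 0.0, -0.5]
width: 59.4
grasp_force: 30.0
t 28.9 pos [ 574.2 -316.4  131.6] yaw 2.969 w 59.4 F [-0.   0.  -0.5] q [-0.52  0.59  1.63 -0.    0.92 -1.92]
to [ 574.  -314.5   77.5] tool delta [ 0.6  1.9 54.1]
```

```bash

python3 jog.py '[[-0.5,2,5,0,0,0],[0,0,8,0,0,0],[0,0,10,0,0,0],[0,0,5,0,0,0],[0,0,0,0,0,0]]'
python3 jog.py '[[0,0,6,0,0,0],[0,0,6,0,0,0],[0,0,0,0,0,0],[0,0,0,0,0,0],[0,0,0,0,0,0]]' 
python3 lev.py 2.9696; python3 to.py 575 -314.5 77.3
```

```text
t: 29.28
ee_pos: [573.3, -313.6, 100.3]
orientation: [-0.271, -3.127, -0.001]
ft_force: [-0.8, -0.4, -1.0]
width: 59.6
grasp_force: 30.0
t: 29.7
ee_pos: [574.6, -314.4, 90.6]
orientation: [0.271, 3.13, -0.002]
ft_force: [0.1, 0.3, -0.2]
width: 59.7
grasp_force: 30.0
tool rotvec to level [-0.001   0.0004 -0.001 ]
t 29.7 pos [ 574.6 -314.4   90.6] yaw 2.969 w 59.7 F [ 0.1  0.3 -0.2] q [-0.52  0.65  1.64 -0.    0.85 -1.92]
to [ 575.  -314.5   77.3] tool delta [-0.4 -0.  13.3]
```

```bash

python3 jog.py '[[0,0,5,-0.001,0,-0.001],[0,0,5,0,0,0],[0,0,2,0,0,0],[0,0,0,0,0,0],[0,0,0,0,0,0]]'
python3 jog.py '[[0,0,0.7,0,0,0],[0,0,0.7,0,0,0],[0,0,0,0,0,0],[0,0,0,0,0,0],[0,0,0,0,0,0]]' 
```

```text
t: 30.12
ee_pos: [574.3, -314.2, 78.2]
orientation: [-0.27, -3.13, -0.0]
ft_force: [-0.1, 0.2, -1.4]
width: 59.8
grasp_force: 30.0
t: 30.53
ee_pos: [574.6, -314.4, 77.3]
orientation: [0.27, 3.129, -0.0]
ft_force: [0.8, -0.0, -0.8]
width: 59.3
grasp_force: 30.0
```

```bash

python3 jog.py '[[0,0,0.5,0,0,0],[0,0,0.5,0,0,0],[0,0,0,0,0,0],[0,0,0,0,0,0],[0,0,0,0,0,0]]'
```

```text
t: 30.95
ee_pos: [574.6, -314.4, 77.2]
orientation: [0.27, 3.129, -0.0]
ft_force: [-3.2, 2.2, 6.8]
width: 59.5
grasp_force: 30.0
```

```bash

python3 jog.py '[[0,0,-0.7,0,0,0],[0,0,0,0,0,0],[0,0,0,0,0,0],[0,0,0,0,0,0],[0,0,0,0,0,0]]' 88
python3 jog.py '[[0,0,-15,0,0,0],[0,0,-30,0,0,0],[0,0,-35,0,0,0],[0,0,-20,0,0,0]]' >/dev/null
python3 jog.py '[[2,20,0,0,0,0],[4,38.7,0,0,0,0],[4,38.7,0,0,0,0],[4,38.7,0,0,0,0],[4,38.7,0,0,0,0]]' >/dev/null
python3 jog.py '[[4,38.7,0,0,0,0],[4,38.7,0,0,0,0],[4,38.7,0,0,0,0],[4,38.7,0,0,0,0],[4,38.7,0,0,0,0]]' >/dev/null
python3 jog.py '[[4,38.7,0,0,0,0],[4,38.7,0,0,0,0],[4,38.7,0,0,0,0],[4,38.7,0,0,0,0],[4,38.7,0,0,0,0]]' >/dev/null
python3 jog.py '[[4,38.7,0,0,0,0],[3,29,0,0,0,0],[0,0,0,0,0,0],[0,0,0,0,0,0],[0,0,0,0,0,0]]' 
python3 lev.py 2.971;python3 to.py 618.1 316.9 81.3
python3 - <<'E'
from h import *
import pickle
T=ctrl.get_image("top");S=ctrl.get_image("side");W=ctrl.get_image("wrist")
crop(S,"u3",280,320,480,470,2);crop(T,"u4",450,140,570,260,3)
a=cv2.imread("pics/u3.png");b=cv2.resize(W["img"][:,:,::-1],(400,300));c=cv2.imread("pics/u4.png")[:,:,:];r=np.hstack([a,b]);cv2.imwrite("pics/u5.png",np.vstack([r,np.pad(c[60:360],((0,0),(0,440),(0,0)))]))
E
```

```text
t: 31.37
ee_pos: [574.4, -314.3, 76.7]
orientation: [0.27, 3.13, 0.0]
ft_force: [-1.5, -0.6, 0.4]
width: 86.3
grasp_force: 0.0
t: 33.37
ee_pos: [617.9, 316.4, 177.2]
orientation: [0.269, 3.13, -0.001]
ft_force: [-0.4, -0.1, 0.1]
width: 87.7
grasp_force: 0.0
tool rotvec to level [-0.0005  0.0001 -0.0011]
t 33.4 pos [617.9 316.4 177.2] yaw 2.970 w 87.7 F [-0.4 -0.1  0.1] q [ 0.46  0.59  1.51 -0.    1.05 -0.94]
to [618.1 316.9  81.3] tool delta [-0.1  0.6 95.9]
```

View pics/u5.png

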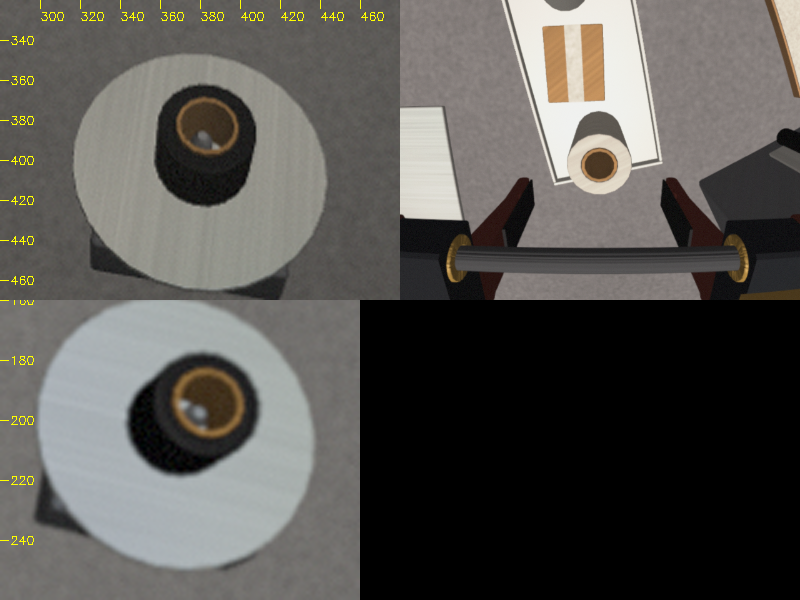

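The ribbon roll sits flat on the platter. The spindle tip shows inside its bore at (381,388) side and (515,197) top. The label roll is centred between the fingers. Now I return the label roll.

```bash

python3 jog.py '[[0,0.5,10,0,0,-0.001],[0,0,30,0,0,0],[0,0,30,0,0,0],[0,0,18,0,0,0],[0,0,7,0,0,0]]' >/dev/null
python3 jog.py '[[0,0,0,0,0,0],[0,0,0,0,0,0],[0,0,0,0,0,0],[0,0,0,0,0,0],[0,0,0,0,0,0]]' 
python3 jog.py '[[0,0,0,0,0,0],[0,0,0,0,0,0],[0,0,0,0,0,0],[0,0,0,0,0,0],[0,0,0,0,0,0]]' 0 >/dev/null
python3 jog.py '[[0,0,0,0,0,0],[0,0,0,0,0,0],[0,0,0,0,0,0],[0,0,0,0,0,0],[0,0,0,0,0,0]]' 
python3 jog.py '[[0,0,-10,0,0,0],[0,0,-30,0,0,0],[0,0,-35,0,0,0],[0,0,-35,0,0,0],[0,0,-20,0,0,0]]' >/dev/null
python3 jog.py '[[-5,-16,0,0,0,0],[-10,-32,0,0,0,0],[-11,-35,0,0,0,0],[-11,-35,0,0,0,0],[-11,-35,0,0,0,0]]' >/dev/null
python3 jog.py '[[-11,-35,0,0,0,0],[-10,-32,0,0,0,0],[-8,-24,0,0,0,0],[0,0,0,0,0,0],[0,0,0,0,0,0]]' >/dev/null
python3 jog.py '[[0,0,25,0,0,0],[0,0,35,0,0,0],[0,0,30,0,0,0],[0,0,12,0,0,0],[0,0,0,0,0,0]]' >/dev/null
python3 jog.py '[[0,0,0,0,0,0],[0,0,0,0,0,0],[0,0,0,0,0,0],[0,0,0,0,0,0],[0,0,0,0,0,0]]'
python3 lev.py 2.971;python3 to.py 652.3 63.4 85.5
```

```text
t: 34.35
ee_pos: [619.1, 317.8, 83.3]
orientation: [0.268, 3.128, 0.002]
ft_force: [0.3, 0.6, 0.4]
width: 87.9
grasp_force: 0.0
t: 35.18
ee_pos: [618.2, 317.5, 81.8]
orientation: [0.268, 3.13, -0.0]
ft_force: [-0.0, 0.3, 1.5]
width: 56.1
grasp_force: 30.0
t: 37.27
ee_pos: [653.3, 64.1, 111.3]
orientation: [0.268, 3.128, 0.001]
ft_force: [-0.2, 0.5, -1.9]
width: 56.1
grasp_force: 30.0
tool rotvec to level [ 0.0005  0.0024 -0.0003]
t 37.3 pos [653.3  64.1 111.3] yaw 2.971 w 56.1 F [-0.2  0.5 -1.9] q [ 0.08  0.62  1.63 -0.    0.89 -1.32]
to [652.3  63.4  85.5] tool delta [ 1.  -0.9 25.8]
```

```bash

python3 jog.py '[[0.3,-0.7,9,0,0.002,0],[0,0,8,0,0,0],[0,0,5,0,0,0],[0,0,1,0,0,0],[0,0,0,0,0,0]]' >/dev/null
python3 jog.py '[[0,0,1,0,0,0],[0,0,0.5,0,0,0],[0,0,0,0,0,0],[0,0,0,0,0,0],[0,0,0,0,0,0]]'
python3 to.py 652.4 63.4 85.9
```

```text
t: 38.1
ee_pos: [652.2, 63.3, 85.7]
orientation: [-0.268, -3.128, -0.0]
ft_force: [-2.3, 0.1, 5.5]
width: 56.0
grasp_force: 30.0
t 38.1 pos [652.2  63.3  85.7] yaw 2.971 w 56.0 F [-2.3  0.1  5.5] q [ 0.08  0.66  1.64  0.    0.85 -1.32]
to [652.4  63.4  85.9] tool delta [-0.2  0.1 -0.2]
```

```bash

python3 jog.py '[[0,0,-0.5,0,0,0],[0,0,0,0,0,0],[0,0,0,0,0,0],[0,0,0,0,0,0],[0,0,0,0,0,0]]' 88
python3 jog.py '[[0,0,-15,0,0,0],[0,0,-30,0,0,0],[0,0,-35,0,0,0],[0,0,-20,0,0,-0.034]]' >/dev/null
python3 jog.py '[[11,16.5,0,0,0,0],[21,31.8,0,0,0,0],[22,33.3,0,0,0,0],[22,33.3,0,0,0,0],[22,33.3,0,0,0,0]]' >/dev/null
python3 jog.py '[[22,33.3,0,0,0,0],[20,30.5,0,0,0,0],[12.7,19.3,0,0,0,0],[0,0,0,0,0,0],[0,0,0,0,0,0]]' >/dev/null
python3 jog.py '[[0,0,0,0,0,0],[0,0,0,0,0,0]]' >/dev/null
python3 lev.py 3.005;python3 to.py 532.4 313.2 81
```

```text
t: 38.52
ee_pos: [652.2, 63.4, 85.7]
orientation: [-0.268, -3.128, -0.0]
ft_force: [-0.1, -0.9, -0.4]
width: 85.6
grasp_force: 0.0
tool rotvec to level [-0.0002 -0.0017 -0.0016]
t 39.9 pos [533.2 312.2 186. ] yaw 3.003 w 88.0 F [ 0.4  0.2 -0.2] q [ 0.51  0.48  1.68  0.    0.98 -0.92]
to [532.4 313.2  81. ] tool delta [  0.8   0.9 105.1]
```

```bash

python3 jog.py '[[0.4,0.5,15,0,-0.002,-0.001],[0,0,35,0,0,0],[0,0,30,0,0,0],[0,0,18,0,0,0],[0,0,6,0,0,0]]' >/dev/null
python3 jog.py '[[0,0,0,0,0,0],[0,0,0,0,0,0],[0,0,0,0,0,0],[0,0,0,0,0,0],[0,0,0,0,0,0]]' 
python3 jog.py '[[0,0,0,0,0,0],[0,0,0,0,0,0],[0,0,0,0,0,0],[0,0,0,0,0,0],[0,0,0,0,0,0]]' 0 >/dev/null
python3 jog.py '[[0,0,0,0,0,0],[0,0,0,0,0,0],[0,0,0,0,0,0],[0,0,0,0,0,0],[0,0,0,0,0,0]]' 
python3 jog.py '[[0,0,-10,0,0,0],[0,0,-30,0,0,0],[0,0,-35,0,0,0],[0,0,-35,0,0,0],[0,0,-25,0,0,0]]' >/dev/null
python3 jog.py '[[-7,-17.8,0,0,0,0],[-13,-33,0,0,0,0],[-14,-35.5,0,0,0,0],[-14,-35.5,0,0,0,0],[-14,-35.5,0,0,0,0]]' >/dev/null
python3 jog.py '[[-14,-35.5,0,0,0,0],[-14,-35.5,0,0,0,0],[-14,-35.5,0,0,0,0],[-14,-35.5,0,0,0,0],[-13,-33,0,0,0,0]]' >/dev/null
python3 jog.py '[[-11,-28,0,0,0,0],[-6.3,-16.1,0,0,0,0],[0,0,0,0,0,0],[0,0,0,0,0,0],[0,0,0,0,0,0]]' 
python3 jog.py '[[0,0,25,0,0,0],[0,0,35,0,0,0],[0,0,30,0,0,0],[0,0,15,0,0,0],[0,0,0,0,0,0]]' >/dev/null
python3 jog.py '[[0,0,0,0,0,0],[0,0,0,0,0,0],[0,0,0,0,0,0],[0,0,0,0,0,0],[0,0,0,0,0,0]]'
python3 lev.py 3.005;python3 to.py 628.3 -79.7 85
```

```text
t: 40.68
ee_pos: [533.1, 314.2, 83.5]
orientation: [0.214, 3.132, 0.002]
ft_force: [-0.6, -0.2, 0.2]
width: 88.1
grasp_force: 0.0
t: 41.52
ee_pos: [532.2, 313.8, 82.0]
orientation: [0.213, 3.134, -0.0]
ft_force: [-0.4, 0.2, -0.4]
width: 43.7
grasp_force: 30.0
t: 43.18
ee_pos: [627.8, -78.6, 217.3]
orientation: [-0.214, -3.134, -0.001]
ft_force: [-0.1, -0.5, -2.1]
width: 43.8
grasp_force: 30.0
t: 44.02
ee_pos: [628.9, -79.2, 113.5]
orientation: [0.213, 3.132, -0.0]
ft_force: [-0.3, -0.1, -1.5]
width: 43.8
grasp_force: 30.0
tool rotvec to level [0.0001 0.0024 0.0007]
t 44.0 pos [628.9 -79.2 113.5] yaw 3.006 w 43.8 F [-0.3 -0.1 -1.5] q [-0.14  0.59  1.68  0.    0.86 -1.58]
to [628.3 -79.7  85. ] tool delta [ 0.6 -0.6 28.5]
```

```bash

python3 jog.py '[[0.3,-0.4,10,0,0.002,0],[0,0,9,0,0,0],[0,0,6,0,0,0],[0,0,1,0,0,0],[0,0,0,0,0,0]]' >/dev/null
python3 jog.py '[[0,0,1,0,0,0],[0,0,0.5,0,0,0],[0,0,0,0,0,0],[0,0,0,0,0,0],[0,0,0,0,0,0]]'
python3 to.py 628 -79.7 86
```

```text
t: 44.85
ee_pos: [627.4, -79.6, 85.3]
orientation: [-0.213, -3.132, -0.0]
ft_force: [-5.1, 0.7, 12.9]
width: 43.2
grasp_force: 30.0
t 44.9 pos [627.4 -79.6  85.3] yaw 3.006 w 43.2 F [-5.1  0.7 12.9] q [-0.14  0.63  1.69 -0.    0.82 -1.58]
to [628.  -79.7  86. ] tool delta [-0.6 -0.1 -0.7]
```

```bash

python3 jog.py '[[-0.4,0,-0.8,0,0,0],[0,0,0,0,0,0],[0,0,0,0,0,0],[0,0,0,0,0,0],[0,0,0,0,0,0]]' 88
python3 jog.py '[[0,0,-15,0,0,0],[0,0,-30,0,0,0],[0,0,-35,0,0,0],[0,0,-20,0,0,0.034]]' >/dev/null
python3 jog.py '[[12,17.8,0,0,0,0],[21,30.5,0,0,0,0],[21,30.5,0,0,0,0],[21,30.5,0,0,0,0],[21,30.5,0,0,0,0]]' >/dev/null
python3 jog.py '[[21,30.5,0,0,0,0],[21,30.5,0,0,0,0],[21,30.5,0,0,0,0],[21,30.5,0,0,0,0],[21,30.5,0,0,0,0]]' >/dev/null
python3 jog.py '[[21,30.5,0,0,0,0],[21,30.5,0,0,0,0],[0,0,0,0,0,0],[0,0,0,0,0,0],[0,0,0,0,0,0]]' >/dev/null
python3 jog.py '[[0,0,0,0,0,0],[0,0,0,0,0,0]]' >/dev/null
python3 lev.py 2.971;python3 to.py 448.3 309.8 79
```

```text
t: 45.27
ee_pos: [628.1, -79.5, 85.1]
orientation: [-0.213, -3.132, -0.0]
ft_force: [0.3, 0.3, -0.2]
width: 73.6
grasp_force: 0.0
tool rotvec to level [-0.0003 -0.0018 -0.0012]
t 47.0 pos [449.3 308.5 185.8] yaw 2.970 w 87.5 F [-0.   0.6 -0.5] q [ 0.58  0.38  1.85  0.    0.92 -0.82]
to [448.3 309.8  79. ] tool delta [  1.    1.1 106.8]
```

```bash

python3 jog.py '[[1,0.8,15,0,-0.002,-0.001],[0,0,35,0,0,0],[0,0,30,0,0,0],[0,0,19,0,0,0],[0,0,7,0,0,0]]' >/dev/null
python3 jog.py '[[0,0,0,0,0,0],[0,0,0,0,0,0],[0,0,0,0,0,0],[0,0,0,0,0,0],[0,0,0,0,0,0]]' 
python3 jog.py '[[0,0,0,0,0,0],[0,0,0,0,0,0],[0,0,0,0,0,0],[0,0,0,0,0,0],[0,0,0,0,0,0]]' 0 >/dev/null
python3 jog.py '[[0,0,0,0,0,0],[0,0,0,0,0,0],[0,0,0,0,0,0],[0,0,0,0,0,0],[0,0,0,0,0,0]]' 
python3 jog.py '[[0,0,-10,0,0,0],[0,0,-30,0,0,0],[0,0,-35,0,0,0],[0,0,-35,0,0,0],[0,0,-30,0,0,0]]' >/dev/null
python3 jog.py '[[-10,-15,0,0,0,0],[-20,-31,0,0,0,0],[-22,-34,0,0,0,0],[-22,-34,0,0,0,0],[-22,-34,0,0,0,0]]' >/dev/null
python3 jog.py '[[-22,-34,0,0,0,0],[-22,-34,0,0,0,0],[-20,-31,0,0,0,0],[-18,-28,0,0,0,0],[0,0,0,0,0,0]]' >/dev/null
python3 jog.py '[[0,0,25,0,0,0],[0,0,35,0,0,0],[0,0,30,0,0,0],[0,0,16,0,0,0],[0,0,0,0,0,0]]' >/dev/null
python3 jog.py '[[0,0,0,0,0,0],[0,0,0,0,0,0],[0,0,0,0,0,0],[0,0,0,0,0,0],[0,0,0,0,0,0]]'
python3 lev.py 2.971;python3 to.py 577 8.6 82.8
```

```text
t: 47.85
ee_pos: [448.6, 311.1, 81.2]
orientation: [0.265, 3.128, 0.002]
ft_force: [0.3, 1.3, -0.7]
width: 87.8
grasp_force: 0.0
t: 48.68
ee_pos: [447.8, 310.6, 79.8]
orientation: [0.265, 3.13, -0.0]
ft_force: [-0.3, -0.6, 0.6]
width: 53.7
grasp_force: 29.9
t: 50.77
ee_pos: [577.7, 9.7, 115.2]
orientation: [0.265, 3.128, 0.0]
ft_force: [-0.1, -0.5, -1.9]
width: 53.7
grasp_force: 29.9
tool rotvec to level [0.0004 0.0023 0.0017]
t 50.8 pos [577.7   9.7 115.2] yaw 2.973 w 53.7 F [-0.1 -0.5 -1.9] q [-0.    0.52  1.81 -0.    0.8  -1.41]
to [577.    8.6  82.8] tool delta [ 0.6 -1.2 32.4]
```

```bash

python3 jog.py '[[0.4,-1.1,10,0,0.002,0],[0,0,10,0,0,0],[0,0,8,0,0,0],[0,0,2,0,0,0],[0,0,0,0,0,0]]' >/dev/null
python3 jog.py '[[0,0,1,0,0,0],[0,0,0.7,0,0,0],[0,0,0,0,0,0],[0,0,0,0,0,0],[0,0,0,0,0,0]]'
python3 to.py 576.5 8.6 83.8
```

```text
t: 51.6
ee_pos: [576.2, 8.1, 83.2]
orientation: [-0.265, -3.128, 0.001]
ft_force: [-6.5, -3.2, 18.2]
width: 53.9
grasp_force: 30.0
t 51.6 pos [576.2   8.1  83.2] yaw 2.973 w 53.9 F [-6.5 -3.2 18.2] q [-0.01  0.57  1.82 -0.    0.75 -1.41]
to [576.5   8.6  83.8] tool delta [-0.2  0.6 -0.6]
```

Contact. I release, retreat up and aside, and check against the first pictures.

```bash

python3 jog.py '[[0,0.3,-0.8,0,0,0],[0,0,0,0,0,0],[0,0,0,0,0,0],[0,0,0,0,0,0],[0,0,0,0,0,0]]' 88
python3 jog.py '[[0,0,-15,0,0,0],[0,0,-30,0,0,0],[0,0,-35,0,0,0],[0,0,-35,0,0,0],[0,0,-20,0,0,0]]' >/dev/null
python3 jog.py '[[7,38,0,0,0,0],[7,38,0,0,0,0],[7,38,0,0,0,0],[7,38,0,0,0,0],[7,38,0,0,0,0]]' >/dev/null
python3 jog.py '[[7,38,0,0,0,0],[7,38,0,0,0,0],[7,38,0,0,0,0],[0,0,0,0,0,0],[0,0,0,0,0,0]]'
python3 - <<'E'
from h import *
import pickle
T0,S0=pickle.load(open("v0.pkl","rb"));T=ctrl.get_image("top");S=ctrl.get_image("side")
a=T["img"][112:252,245:405];b=T0["img"][112:252,245:405];c=S["img"][150:300,305:445];e=S0["img"][150:300,305:445]
for n,p,q in[("top",a,b),("side",c,e)]:
    for k,z in({"label":(22,20,55,50),"bottle":(55,68,95,120),"carton":(103,28,145,92)} if n=="top" else {"label":(60,2,100,25),"bottle":(20,30,60,105),"carton":(60,63,108,140)}).items():
        f=lambda im:cv2.cvtColor(im[z[1]:z[3],z[0]:z[2]],cv2.COLOR_RGB2GRAY).astype(np.float32)
        print(n,k,cv2.phaseCorrelate(f(q),f(p)))
A=np.vstack([cv2.resize(np.hstack([b,a]),None,fx=2.4,fy=2.4)]);B=cv2.resize(S["img"],(768,576))[60:300+0];cv2.imwrite("pics/end.png",np.vstack([A,B[:, :A.shape[1]]])[:,:,::-1])
m=cv2.absdiff(T["img"],T0["img"])[260:380,215:460].max(2);print("front change px",(m>40).sum())
E
```

```text
t: 52.02
ee_pos: [576.3, 9.0, 82.5]
orientation: [-0.265, -3.128, -0.0]
ft_force: [0.6, -0.2, 0.5]
width: 83.4
grasp_force: 0.0
t: 53.27
ee_pos: [572.0, 319.9, 217.5]
orientation: [-0.26, -3.129, 0.0]
ft_force: [-0.5, -0.7, -0.4]
width: 87.8
grasp_force: 0.0
top label ((0.3993013195198003, 0.3710817210054884), 0.9921537902620103)
top bottle ((-0.03414497665941241, 0.2139993128805564), 0.602788676155938)
top carton ((1.2253664412021124, 0.36497096840308174), 1.0587684421075716)
side label ((-0.4297305646760172, 0.38130893281445033), 0.9221033304929733)
side bottle ((-0.5561985801594886, 0.5901332970744448), 0.9845106217066447)
side carton ((-0.7023287296880802, 0.44127293689322045), 0.7499784357224901)
front change px 0
```

View pics/end.png

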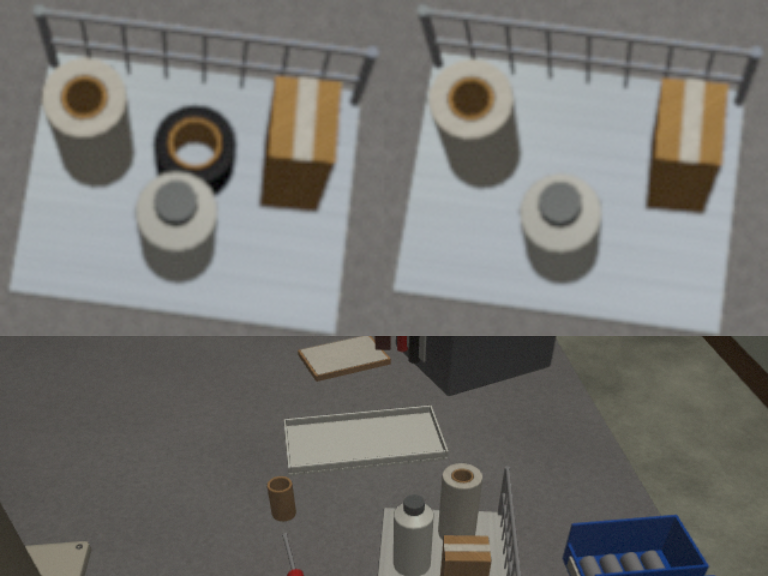

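The label roll and bottle are back within about 1 mm and the carton within about 2 mm (start left, now right). All are upright, the tray is empty, and the area with the mug, screwdriver and empty core is unchanged. I'm handing in.

```bash
python3 -c "
from workcell import ctrl
print(ctrl.close_job())"
```

```text
the job is handed in; nothing more can be done
None
```

The job is handed in at about 53 s: the ribbon roll is seated on the unwinder's spindle, and the label roll, bottle and carton are back on their start spots within about 2 mm, with the mug, screwdriver and empty core untouched.

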